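# Zero the sample mill and back it off three clicks

## Robot

A 6-joint arm with a two-finger parallel gripper is mounted at the origin on the work surface; the furniture and walls round the work are solid. World frame = base frame: x ahead of the robot, y to its left, z up, the work surface at z = 0. Lengths are in m, angles in rad, forces in N, time in s.
With the tool pointing down it reaches from about 0.325 to 0.85 m from the base axis. Payload 15.5 kg.
Tool frame: the origin (TCP) lies on the centre line of the jaws, within the pads' length; the fingertips stand r.nose_length ahead of it and the grasp point (between the pads) lies 5 mm behind it (r.nose_length is the distance from the TCP to the fingertips, in m); z points along the fingers, y is the line along which they close (so a half turn about z gives the same grasp; the last joint's range is limited). The gripper opens to 91 mm and grips with 3 to 60 N. Pads are 32 mm wide; open, the fingers measure 118 mm over their backs; the gripper's body (76 mm by 178 mm) begins 60 mm behind the grasp point.
Start: joints at [1.155, 0.494, 1.345, -0, 1.302, -0.096], TCP at [0.196, 0.593, 0.197] pointing down, gripper open.
Joint ranges: [-2.91, 2.91], [-0.82, 2.16], [0.22, 2.67], [-1.22, 4.37], [0.12, 2.79], [-3.08, 3.08]. Speed limits (rad/s): [1.89, 1.89, 2.57, 3.01, 3.01, 3.01].

## Interface

Orientations are given as a unit quaternion [w, x, y, z].
In Python, from plant import r gives the robot as it stands.
- The arm moves only by the tool move_arm, never from a script. Its argument "rows" is one flat list of numbers, 4 for each row, row after row: the shift along the tool's x, y, z in m, then the turn about the tool's z in degrees. A call has 1 to 8 rows; each row is the pose to reach, as a shift and turn from the pose commanded when the call began, along the tool's axes at that moment; what a row does not reach only later rows make up. A row lasts 1/8 s, in which the tool goes at most 62.5 mm and 10.7 degrees, less where a joint would pass 70% of its speed; a pose out of reach is approached as far as the arm can. A call with a gripper value outside its range is refused whole. "fingers" is the closure, from -1 (fully open) to 1 (shut), set as the call begins (left out, the last holds). The fingers move at their own pace and stop on an object; "grip_force" is the grip in N (left out, the last holds). Time passes only in rows, so rows that repeat a pose let the fingers close. It gives the time, the measured TCP pose, the force, the opening and the grip force at its end, in the units of the state.
- r.get_state(): the state, without advancing time (a new reading comes with each control period).
- r.read_camera(name): name is "scene" or "top" or "wrist"; returns (picture, depth): 384x512x3 uint8, blue, green, red; 384x512 float32, m along the optical axis (not along the pixel's ray), 0 where there is no reading.
- r.camera_params(name): a dict with "fx", "fy", "cx", "cy" (pixels), "dist_coeffs" ([k1, k2, p1, p2, k3] as OpenCV has them; the pictures are not rectified), "extrinsics" (4x4, takes a point from camera to world coordinates). Camera axes: x right, y down, z forward; pixel columns grow to the right and rows downward; lengths in m; the calibration is good to about 2 mm. A picture is of the moment at which its call begins: read the wrist's pose just before it. camera_params takes no time and is no camera call; for the wrist camera it gives the pose at the moment of the call.
- r.finish_job(): hands the job in; it is judged then, once.
The state is a dict: "clock": time; "qpos": joint angles; "joint_vel": joint speeds; "joint_efforts": joint torques, N m; "eef_pos": TCP position; "tcp_rot": TCP orientation; "force": force on the tool from outside, world axes, zero at the start; "torque": the same for the moment, N m; "gripper_width": finger opening in m; "grip_force": force on a finger pad.
Only numpy, scipy, OpenCV 4.12 (cv2) and the standard library are available. Lean on these libraries where they do the work, as an engineer would, in place of code of your own. Each camera call takes 0.05 s, during which the arm holds its last target. There are 200 camera calls.

## Task

Set the grind of the hand mill: turn its grey adjustment ring clockwise (seen from above) until you feel the burrs bite on each other, firmly enough to be sure of it but without forcing them, then turn the ring back exactly three clicks and let go of it. Turn only the ring, do not push the little drag pointer yourself, and leave the small white bottle, the amber bottle and petri dish where they stand.

Things in the scene. Friction and masses are not known exactly. Their poses are not given: they have to be found in the camera images.
- mill: Bolted-down hand sample mill, crank removed: dark base plate 130 x 110 x 12 mm, round aluminium body 84 to 100 mm across, flat graduated top (dial) 84 mm above the worktop. Origin: centre of its underside; z up; x from outlet spout to back. Engraved lines on the dial, one per click (20 degrees), show the pitch only, not where the burrs touch.
- ring_grip (a point): On the axis of the grey adjustment ring, 118 mm above the worktop; frame turns with the ring, z up. Grip 94 to 134 mm high with four flats facing +x, -x, +y, -y: 50 mm across flats, each 30 mm wide, 58 mm over corners; a 9 mm stub shaft stands 7 mm above it. Below: skirt 64 mm across (88 to 94 mm high), tooth and pointer pin. Keep fingertips above 96 mm.
- adjust_ring (a joint): Turn of the ring, rad, growing clockwise from above (closing). Spring clicks every 20 degrees (0.349 rad); rubbing about 0.03 N m, click ripple about 0.06 N m. The touch angle is hidden and differs each time, 0.3 to 1.8 rad clockwise of the start. Clicks go with the burrs: one rest lies just where they touch, the next 20, 40, 60 degrees back.
- ring_index (a point): Middle of the index tooth on the ring's skirt, 38 mm from the ring's axis, 90 mm above the worktop, toward the -x axis of ring_grip. The aluminium tooth is 5 mm wide and sticks out 11 mm from the skirt.
- zero_pointer (a joint): Turn of the steel drag pointer on the dial, rad, clockwise from above; light friction (0.03 N m), stays where left. Turned clockwise, the ring's tooth pushes the pointer's pin ahead; turned back, it leaves it at the farthest point reached. Reads the same as adjust_ring while tooth and pin touch.
- pointer_pin (a point): Upright pin of the drag pointer, 5 mm in diameter, 38 mm from the ring's axis, top 93 mm above the worktop. Tooth and pin touch when their middles are 5 mm apart; three clicks back they are about 43 mm apart.
- lower_burr (a joint): How far the sprung lower burr (unseen, inside) is dragged round by the ring, rad: 0 until the burrs touch, then it follows the ring clockwise against a spring of 10 N m/rad. Touched: above 0.02 rad (0.2 N m beyond the click ripple). Forced: above 0.12 rad (about 1.2 N m).
- bottle_amber2: Amber bottle with black cap, 44 mm across, 95 mm high, bystander. Origin: centre of its underside.
- petri_0: Petri dish, 54 mm across, 16 mm high, bystander. Origin: centre of its underside.
- bottle_dose: Small white bottle, 38 mm across, 78 mm high, bystander to the right of the mill. Origin: centre of its underside.
There are look-alikes about, which are no part of the job. What is shaped like the mill but blue is not meant.

How it is judged:
By the outcome, as a careful person would: the job done as asked, in the order asked, and still so for the second after the job is handed in, with the robot touching nothing.
It also fails if it takes over 56 s, if anything falls off the work surface, if the arm or the gripper's body presses on something with over 40 N, if the wrist force passes 120 N, or if a joint passes its speed limit or range.

## Working session

There is one attempt and no reset: what is moved stays moved. The work goes in short steps, Python scripts to look and compute and a tool call to move; the robot and the scene stay as the last step left them, time stands still between calls to the robot, and variables do not carry over. Pictures are saved under pics/ and viewed, at most 10 in all, crops included, and the job is handed in when it is done.

Besides the shell and the picture viewer there is one more tool, called as name(argument=value, ...) on one line, values as JSON. move_arm: Moves the arm, as the interface text tells. Its arguments: {"type":"object","properties":{"rows":{"type":"array"},"fingers":{"type":"number"},"grip_force":{"type":"number"}},"required":["rows"]}

```bash
mkdir -p pics; ls; python3 - <<'E'
from plant import r
import cv2,numpy as np
s=r.get_state();print({k:np.round(v,3).tolist() for k,v in s.items()}, r.nose_length)
ims=[]
for n in["scene","top"]:
    p,d=r.read_camera(n);cv2.imwrite(f"pics/{n}.png",p);np.savez(f"{n}.npz",p=p,d=d,E=r.camera_params(n)["extrinsics"])
    c=r.camera_params(n);print(n,c)
E
```

```text
pics
{'clock': 0.0, 'qpos': [1.155, 0.494, 1.346, 0.0, 1.302, -0.096], 'joint_vel': [-0.002, -0.0, -0.0, -0.001, -0.002, 0.0], 'joint_efforts': [0.001, -87.883, -38.186, 0.071, 0.053, -0.0], 'eef_pos': [0.196, 0.593, 0.197], 'tcp_rot': [-0.0, 0.159, 0.987, -0.001], 'force': [-1.07, -0.365, 0.037], 'torque': [0.001, 0.011, -0.009], 'grip_force': 0.0, 'gripper_width': 0.092} 0.014
scene {'fx': 464.26996071744975, 'fy': 464.26996071744975, 'cx': 247.72982716164603, 'cy': 184.37464009376512, 'dist_coeffs': array([0.05736228, 0.        , 0.        , 0.        , 0.        ]), 'extrinsics': array([[-0.95605816,  0.18538692, -0.22712219,  0.76614761],
       [ 0.29289376,  0.56991784, -0.7677284 ,  0.9226505 ],
       [-0.01288582, -0.80051567, -0.59917328,  0.84180289],
       [ 0.        ,  0.        ,  0.        ,  1.        ]])}
top {'fx': 480.09756551320845, 'fy': 480.09756551320845, 'cx': 268.5916726945054, 'cy': 188.65394774172375, 'dist_coeffs': array([-0.08018382,  0.        ,  0.        ,  0.        ,  0.        ]), 'extrinsics': array([[ 0.0115251 , -0.98916069,  0.14638406,  0.31539642],
       [-0.99992733, -0.01088313,  0.00518571, -0.03970031],
       [-0.00353638, -0.14643319, -0.98921424,  1.14377561],
       [ 0.        ,  0.        ,  0.        ,  1.        ]])}
```

View pics/scene.png

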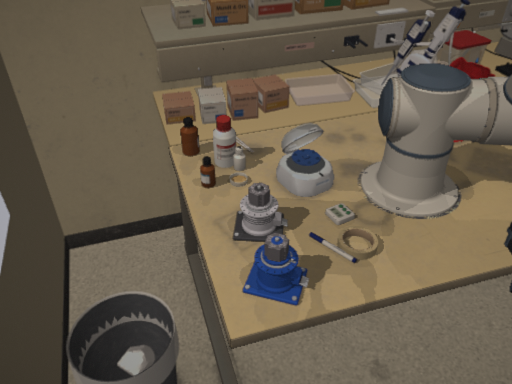

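View pics/top.png

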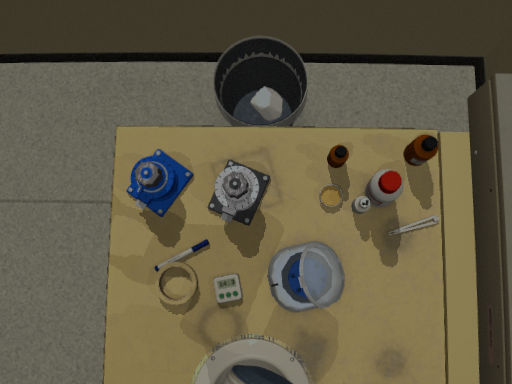

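```bash
python3 - <<'E'
import cv2,numpy as np
a=np.load("top.npz")["p"][150:235,195:285]; b=np.load("scene.npz")["p"][172:247,225:315]
A=cv2.resize(a,(400,378),interpolation=cv2.INTER_CUBIC);B=cv2.resize(b,(400,378),interpolation=cv2.INTER_CUBIC)
cv2.imwrite("pics/c1.png",np.hstack([A,B]))
E
```

```text
(no output)
```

View pics/c1.png

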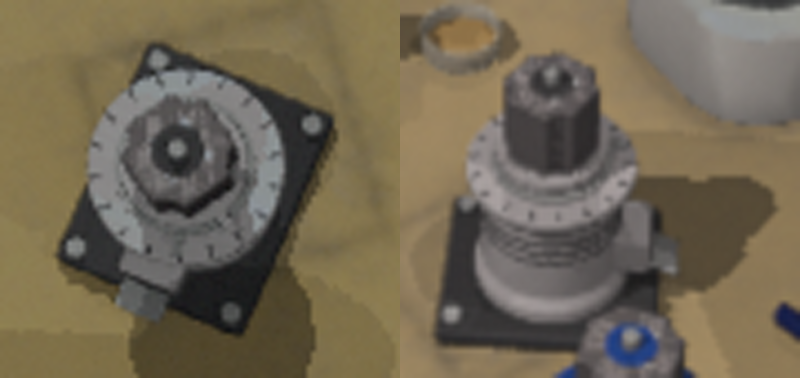

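The left crop (top view) shows the mill with its stub shaft near (235,183), four base screws, and the spout toward lower-left. Next I'll cast those to the world.

```bash
cat > h.py <<'E'
import numpy as np,cv2
def ray(c,uv,z,E=None):
    E=c["extrinsics"] if E is None else E
    K=np.array([[c["fx"],0,c["cx"]],[0,c["fy"],c["cy"]],[0,0,1]])
    p=cv2.undistortPoints(np.array(uv,float).reshape(-1,1,2),K,np.array(c["dist_coeffs"])).reshape(-1,2)
    d=np.c_[p,np.ones(len(p))]@E[:3,:3].T;o=E[:3,3]
    return o+d*((z-o[2])/d[:,2])[:,None]
def proj(c,P):
    E=c["extrinsics"];K=np.array([[c["fx"],0,c["cx"]],[0,c["fy"],c["cy"]],[0,0,1]])
    R=E[:3,:3].T;return cv2.projectPoints(np.array(P,float).reshape(-1,1,3),cv2.Rodrigues(R)[0],-R@E[:3,3],K,np.array(c["dist_coeffs"]))[0].reshape(-1,2)
E
python3 - <<'E'
from plant import r
from h import *
k=400/90
t=r.camera_params("top");s=r.camera_params("scene")
f=lambda l:[(195+x/k-.5+.5/k,150+y/k-.5+.5/k) for x,y in l]
g=lambda l:[(225+(x-400)/k-.5,172+y/k/(378/378)*75*k/378-.5) for x,y in l]
print("stub top",ray(t,f([(177,148)]),.141),"scene",ray(s,g([(551,75)]),.141))
S=ray(t,f([(158,60),(312,125),(230,313),(75,247)]),.013);print(S,S.mean(0))
print("spout",ray(t,f([(142,300)]),.03))
print(r.get_state()["clock"])
E
```

```text
stub top [[0.4752761  0.03798605 0.141     ]] scene [[0.47737018 0.04104032 0.141     ]]
[[ 0.54373766  0.05925861  0.013     ]
 [ 0.5089935  -0.02443991  0.013     ]
 [ 0.40729208  0.01781725  0.013     ]
 [ 0.44158198  0.10126111  0.013     ]] [0.4754013  0.03847427 0.013     ]
spout [[0.4121798  0.06318774 0.03      ]]
0.1
```

move_arm(rows=[-0.02, -0.02, -0.02, 0, -0.06, -0.06, -0.05, 0, -0.1, -0.1, -0.07, 0, -0.14, -0.14, -0.1, 0, -0.18, -0.18, -0.1, 0, -0.22, -0.22, -0.1, 0, -0.26, -0.26, -0.1, 0, -0.3, -0.3, -0.1, 0], fingers=-1)

```text
clock: 1.1
eef_pos: [0.3873, 0.2125, 0.2974]
tcp_rot: [-0.0, 0.159, 0.987, -0.0]
force: [1.1, 0.2, -1.2]
gripper_width: 0.0913
grip_force: 0.0
```

move_arm(rows=[-0.04, -0.04, 0, 0, -0.08, -0.08, 0, 0, -0.12, -0.12, 0, 0, -0.14, -0.138, 0, 0, -0.14, -0.138, 0, 0, -0.14, -0.138, 0, 0])

```text
clock: 1.85
eef_pos: [0.476, 0.0396, 0.2972]
tcp_rot: [-0.0, 0.159, 0.987, 0.0]
force: [-0.3, 1.1, -1.2]
gripper_width: 0.0914
grip_force: 0.0
```

```bash
python3 - <<'E'
from plant import r
from h import *
c=r.camera_params("wrist");s=r.get_state()
p,d=r.read_camera("wrist");np.savez("w1.npz",p=p,d=d)
print(s["clock"],s["eef_pos"],s["tcp_rot"],s["qpos"],c["extrinsics"])
print(proj(c,[(.4757,.0385,.141),(.4757,.0385,.084)]))
cv2.imwrite("pics/w1.png",p)
E
```

```text
1.85 [0.4760041 0.0396104 0.297218 ] [-3.61823792e-04  1.59264040e-01  9.87235954e-01  7.51633336e-05] [-4.22631553e-02  1.90128246e-01  1.53687284e+00  2.37111849e-04
  1.41529257e+00 -1.29320600e+00] [[ 3.14241532e-01  9.16753356e-01  2.46608076e-01  4.06750846e-01]
 [ 9.49343063e-01 -3.03479113e-01 -8.15363516e-02  6.09537715e-02]
 [ 9.16761075e-05  2.59737774e-01 -9.65679181e-01  4.82946566e-01]
 [ 0.00000000e+00  0.00000000e+00  0.00000000e+00  1.00000000e+00]]
[[258.50231352 175.43850862]
 [258.45697614 165.78817801]]
```

View pics/w1.png

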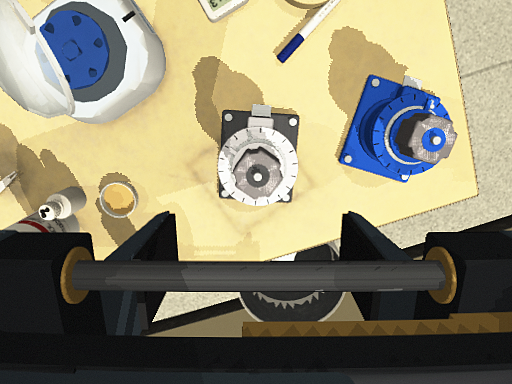

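The wrist view shows the grey mill at (258,177), matching the measured axis. I'll zoom in to find the flats, tooth and pin.

```bash
python3 - <<'E'
import cv2,numpy as np
from plant import r
z=np.load("w1.npz");p=z["p"]
cv2.imwrite("pics/w1c.png",cv2.resize(p[95:215,208:308],(500,600),interpolation=cv2.INTER_CUBIC))
E
```

```text
(no output)
```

View pics/w1c.png

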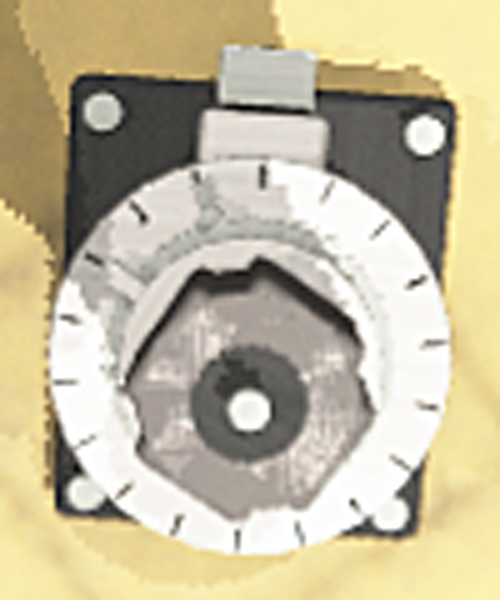

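Zoomed view: the flats' edges run at about 34° in the image (e.g. (262,262)-(362,330) and (375,415)-(310,510)), and the stub is at (250,410). Next I'll compute the angle and offsets in tool axes.

```bash
python3 - <<'E'
from plant import r
from h import *
c=r.camera_params("wrist");z=np.load("w1.npz")
q=lambda l:[(208+x/5-.4,95+y/5-.4) for x,y in l]
s=r.get_state();x=np.array([1-2*s["tcp_rot"][2]**2,2*s["tcp_rot"][1]*s["tcp_rot"][2]]);y=np.array([-x[1]*-1,-x[0]]);
print("tool x",x,"y",y)
for a in [[(195,270),(130,378)],[(262,262),(362,330)],[(375,415),(310,510)],[(140,450),(235,515)]]:
    P=ray(c,q(a),.134)[:,:2];d=P[1]-P[0];tx,ty=d@x,d@y
    print(P.round(4).tolist(),np.hypot(*d),"turn",(np.degrees(np.arctan2(-tx,ty))+45)%90-45)
A=ray(c,q([(250,410)]),.141)[0];print("stub",A,"z depth mill:")
e=A[:2]-s["eef_pos"][:2];print("shift tool xy",e@x,e@y, "corner ctr")
# depth -> tooth/pin heights
p,d=z["p"],z["d"];K=c
v,u=np.mgrid[95:215,208:308];uv=np.c_[u.ravel(),v.ravel()].astype(float)
dd=d[95:215,208:308].ravel();E=c["extrinsics"]
Km=np.array([[c["fx"],0,c["cx"]],[0,c["fy"],c["cy"]],[0,0,1]])
n=cv2.undistortPoints(uv.reshape(-1,1,2),Km,c["dist_coeffs"]).reshape(-1,2)
W=(np.c_[n,np.ones(len(n))]*dd[:,None])@E[:3,:3].T+E[:3,3]
R=np.hypot(*(W[:,:2]-A[:2]).T);rel=W[:,:2]-A[:2]
ang=np.degrees(np.arctan2(-(rel@x),rel@y))
for lo,hi in[(.086,.1)]:
    m=(W[:,2]>lo)&(W[:,2]<hi)&(R>.0335)&(R<.0435);h=np.histogram(ang[m],bins=np.arange(-180,181,10));print([(int(b),int(k)) for b,k in zip(h[1],h[0]) if k])
m=(W[:,2]>.128)&(W[:,2]<.137);print(m.sum(),W[m].mean(0), cv2.minAreaRect((W[m][:,:2]*1000).astype(np.float32)))
E
```

```text
tool x [-0.94950583  0.31374897] y [0.31374897 0.94950583]
[[0.4456, 0.0354], [0.4632, 0.0146]] 0.027265561741425127 turn 31.40071965662912
[[0.4484, 0.0494], [0.4689, 0.0652]] 0.02586576110786832 turn 34.152028191489705
[[0.4876, 0.0623], [0.5035, 0.0424]] 0.025496367025191483 turn 33.017921765959755
[[0.479, 0.0114], [0.4994, 0.0264]] 0.02536623651650555 turn 35.460378269559826
stub [0.47660153 0.03745736 0.141     ] z depth mill:
shift tool xy -0.0013637796712059644 -0.002117024603436814 corner ctr
[(-170, 1), (-150, 39), (-110, 15), (-50, 2), (-30, 1), (10, 1), (20, 1), (30, 2), (40, 1), (170, 1)]
1693 [0.47625737 0.03750873 0.13263079] ((477.3286437988281, 37.30793762207031), (50.19361114501953, 50.10451126098633), 36.57537841796875)
```

move_arm(rows=[0, 0, 0.03, 9, -0.001, -0.0016, 0.06, 18, -0.001, -0.0016, 0.08, 27, -0.001, -0.0016, 0.1, 34, -0.001, -0.0016, 0.13, 34, -0.001, -0.0016, 0.16, 34, -0.001, -0.0016, 0.183, 34, -0.001, -0.0016, 0.183, 34], fingers=-1)

```text
clock: 2.9
eef_pos: [0.4757, 0.0382, 0.1135]
tcp_rot: [-0.001, 0.44, 0.898, -0.001]
force: [0.1, -0.3, 1.0]
gripper_width: 0.091
grip_force: 0.0
```

move_arm(rows=[0, 0, 0, 0, 0, 0, 0, 0, 0, 0, 0, 0, 0, 0, 0, 0, 0, 0, 0, 0, 0, 0, 0, 0], fingers=1, grip_force=15)

```text
clock: 3.65
eef_pos: [0.4773, 0.0375, 0.1146]
tcp_rot: [0.0, 0.441, 0.898, 0.0]
force: [1.7, 4.1, 4.1]
gripper_width: 0.0496
grip_force: 15.0
```

```bash
cat > st.py <<'E'
from plant import r
import numpy as np
from scipy.spatial.transform import Rotation as R
s=r.get_state();q=s["tcp_rot"];X=R.from_quat([q[1],q[2],q[3],q[0]]).as_matrix()
print("t",s["clock"],"cw yaw",round(-np.degrees(np.arctan2(X[1,0],X[0,0])),2),"F",s["force"].round(2),"T",s["torque"].round(3),"w",round(s["gripper_width"],4),s["grip_force"],"pos",s["eef_pos"].round(4),"q6",s["qpos"][5].round(4),"e6",round(s["joint_efforts"][5],3))
E
python3 st.py
```

```text
t 3.65 cw yaw -127.67 F [1.74 4.13 4.08] T [ 0.604 -0.217 -0.056] w 0.0496 15.00063406303525 pos [0.4773 0.0375 0.1146] q6 -0.7043 e6 -0.045
```

move_arm(rows=[0, 0, 0, 0, 0, 0, 0, 0], fingers=1, grip_force=45)

```text
clock: 3.9
eef_pos: [0.4773, 0.0375, 0.1146]
tcp_rot: [0.0, 0.441, 0.898, 0.0]
force: [1.5, 4.3, 5.6]
gripper_width: 0.0491
grip_force: 45.0
```

```bash
python3 st.py
```

```text
t 3.9 cw yaw -127.67 F [1.49 4.28 5.58] T [ 0.84  -0.323 -0.064] w 0.0491 45.00157557427883 pos [0.4773 0.0375 0.1146] q6 -0.7043 e6 -0.028
```

move_arm(rows=[0, 0, 0, 1.5, 0, 0, 0, 3, 0, 0, 0, 3])

```text
clock: 4.28
eef_pos: [0.4773, 0.0375, 0.1146]
tcp_rot: [0.0, 0.464, 0.886, 0.0]
force: [2.2, 4.8, 5.5]
gripper_width: 0.0495
grip_force: 45.0
```

```bash
python3 st.py
```

```text
t 4.275 cw yaw -124.65 F [2.23 4.79 5.5 ] T [ 0.739 -0.319 -0.067] w 0.0495 45.00186122953892 pos [0.4773 0.0375 0.1146] q6 -0.6515 e6 0.358
```

move_arm(rows=[0, 0, 0, 1.5, 0, 0, 0, 3, 0, 0, 0, 3])

```text
clock: 4.65
eef_pos: [0.4772, 0.0375, 0.1146]
tcp_rot: [0.0, 0.487, 0.873, 0.0]
force: [1.7, 3.7, 5.9]
gripper_width: 0.0494
grip_force: 45.0
```

```bash
python3 st.py
```

```text
t 4.65 cw yaw -121.66 F [1.7  3.7  5.86] T [ 0.671 -0.291 -0.062] w 0.0494 45.00180423259735 pos [0.4772 0.0375 0.1146] q6 -0.5992 e6 0.346
```

move_arm(rows=[0, 0, 0, 1.5, 0, 0, 0, 3, 0, 0, 0, 3])

```text
clock: 5.03
eef_pos: [0.4772, 0.0374, 0.1146]
tcp_rot: [0.0, 0.51, 0.86, 0.0]
force: [1.1, 3.1, 6.0]
gripper_width: 0.0491
grip_force: 45.0
```

```bash
python3 st.py
```

```text
t 5.025 cw yaw -118.65 F [1.08 3.08 5.99] T [ 0.597 -0.174  0.003] w 0.0491 45.001996234059334 pos [0.4772 0.0374 0.1146] q6 -0.5468 e6 0.347
```

move_arm(rows=[0, 0, 0, 1.5, 0, 0, 0, 3, 0, 0, 0, 3])

```text
clock: 5.4
eef_pos: [0.4771, 0.0374, 0.1146]
tcp_rot: [0.0, 0.533, 0.846, 0.0]
force: [1.3, 3.2, 6.3]
gripper_width: 0.0492
grip_force: 45.0
```

```bash
python3 st.py
```

```text
t 5.4 cw yaw -115.65 F [1.32 3.19 6.32] T [ 0.583 -0.155 -0.077] w 0.0492 45.0020145624876 pos [0.4771 0.0374 0.1146] q6 -0.4944 e6 0.324
```

move_arm(rows=[0, 0, 0, 1.5, 0, 0, 0, 3, 0, 0, 0, 3])

```text
clock: 5.78
eef_pos: [0.4771, 0.0374, 0.1146]
tcp_rot: [0.0, 0.554, 0.832, 0.0]
force: [0.8, 4.0, 6.6]
gripper_width: 0.0491
grip_force: 45.0
```

```bash
python3 st.py
```

```text
t 5.775 cw yaw -112.65 F [0.78 4.02 6.61] T [ 0.551 -0.066 -0.038] w 0.0491 45.0021368265152 pos [0.4771 0.0374 0.1146] q6 -0.4421 e6 0.323
```

move_arm(rows=[0, 0, 0, 1, 0, 0, 0, 2, 0, 0, 0, 2])

```text
clock: 6.15
eef_pos: [0.4771, 0.0374, 0.1146]
tcp_rot: [0.0, 0.569, 0.822, 0.0]
force: [0.1, 3.3, 6.2]
gripper_width: 0.0488
grip_force: 45.0
```

```bash
python3 st.py
```

```text
t 6.15 cw yaw -110.66 F [0.15 3.3  6.22] T [ 0.504 -0.071 -0.009] w 0.0488 45.00196784734726 pos [0.4771 0.0374 0.1146] q6 -0.4073 e6 0.192
```

move_arm(rows=[0, 0, 0, 1, 0, 0, 0, 2, 0, 0, 0, 2])

```text
clock: 6.52
eef_pos: [0.477, 0.0374, 0.1146]
tcp_rot: [0.0, 0.583, 0.812, 0.0]
force: [-0.0, 4.0, 7.0]
gripper_width: 0.0491
grip_force: 45.0
```

```bash
python3 st.py
```

```text
t 6.525 cw yaw -108.66 F [-0.02  3.99  6.95] T [ 0.47  -0.092 -0.048] w 0.0491 45.00233352184296 pos [0.477  0.0374 0.1146] q6 -0.3724 e6 0.195
```

```bash
python3 - <<'E'
from plant import r
from h import *
c=r.camera_params("wrist");p,d=r.read_camera("wrist")
u=proj(c,[(.477,.0377,.1)])[0];print(u)
x,y=int(u[0]),int(u[1]);x0=max(0,x-110);y0=max(0,y-110)
q=p[y0:y0+190,x0:x0+220];print(x0,y0,q.shape);cv2.imwrite("pics/w2.png",cv2.resize(q,None,fx=3,fy=3,interpolation=cv2.INTER_CUBIC))
E
```

```text
[258.75658747 219.21165004]
148 109 (190, 220, 3)
```

View pics/w2.png

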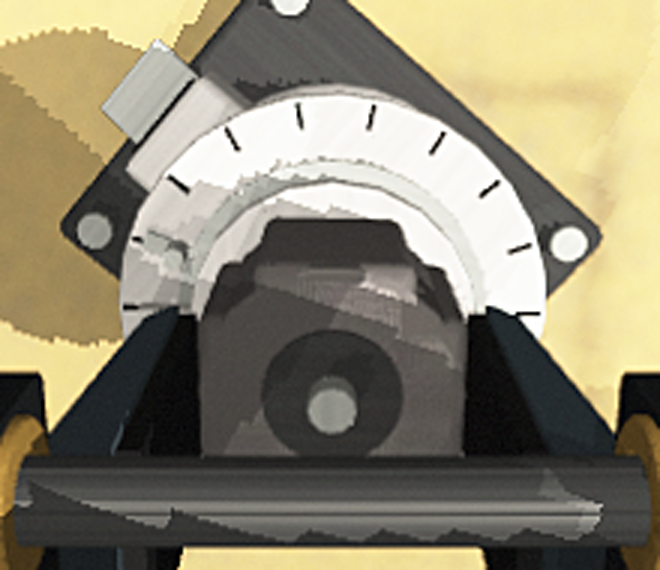

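The wrist view shows the flats square between the jaws, so the ring turns with the tool. The drag pin is visible at about (175,255) in the crop, ahead of the tooth under the left finger.

move_arm(rows=[0, 0, 0, 1.5, 0, 0, 0, 2.5, 0, 0, 0, 2.5])

```text
clock: 6.95
eef_pos: [0.477, 0.0374, 0.1146]
tcp_rot: [0.0, 0.601, 0.8, 0.0]
force: [1.0, 4.0, 7.5]
gripper_width: 0.049
grip_force: 45.0
```

```bash
python3 st.py
```

```text
t 6.95 cw yaw -106.17 F [1.02 3.96 7.52] T [ 0.5   -0.004  0.122] w 0.049 45.00198058784008 pos [0.477  0.0374 0.1146] q6 -0.3289 e6 0.369
```

move_arm(rows=[0, 0, 0, 1.5, 0, 0, 0, 2.5, 0, 0, 0, 2.5])

```text
clock: 7.32
eef_pos: [0.4769, 0.0374, 0.1146]
tcp_rot: [0.0, 0.618, 0.786, 0.0]
force: [-0.2, 2.6, 7.6]
gripper_width: 0.0492
grip_force: 45.0
```

```bash
python3 st.py
```

```text
t 7.325 cw yaw -103.66 F [-0.23  2.61  7.57] T [ 0.465  0.011 -0.001] w 0.0492 45.00243924558163 pos [0.4769 0.0374 0.1146] q6 -0.2852 e6 0.295
```

move_arm(rows=[0, 0, 0, 1.5, 0, 0, 0, 2.5, 0, 0, 0, 2.5])

```text
clock: 7.7
eef_pos: [0.4769, 0.0373, 0.1146]
tcp_rot: [0.0, 0.635, 0.773, -0.0]
force: [0.9, 2.7, 8.4]
gripper_width: 0.0491
grip_force: 45.0
```

```bash
python3 st.py
```

```text
t 7.7 cw yaw -101.16 F [0.89 2.66 8.43] T [0.419 0.065 0.047] w 0.0491 45.00224523246288 pos [0.4769 0.0373 0.1146] q6 -0.2415 e6 0.252
```

move_arm(rows=[0, 0, 0, 1.5, 0, 0, 0, 2.5, 0, 0, 0, 2.5])

```text
clock: 8.07
eef_pos: [0.4769, 0.0373, 0.1146]
tcp_rot: [0.0, 0.652, 0.758, -0.0]
force: [-0.8, 2.3, 8.2]
gripper_width: 0.0494
grip_force: 45.0
```

```bash
python3 st.py
```

```text
t 8.075 cw yaw -98.66 F [-0.83  2.33  8.16] T [0.396 0.131 0.022] w 0.0494 45.00231631100178 pos [0.4769 0.0373 0.1146] q6 -0.1979 e6 0.24
```

move_arm(rows=[0, 0, 0, 1.5, 0, 0, 0, 2.5, 0, 0, 0, 2.5])

```text
clock: 8.45
eef_pos: [0.4768, 0.0373, 0.1146]
tcp_rot: [-0.0, 0.668, 0.744, -0.0]
force: [-0.9, 2.1, 8.4]
gripper_width: 0.0492
grip_force: 45.0
```

```bash
python3 st.py
```

```text
t 8.45 cw yaw -96.17 F [-0.86  2.09  8.41] T [ 0.357  0.134 -0.031] w 0.0492 45.002514347434044 pos [0.4768 0.0373 0.1146] q6 -0.1543 e6 0.215
```

move_arm(rows=[0, 0, 0, 1.5, 0, 0, 0, 2.5, 0, 0, 0, 2.5])

```text
clock: 8.82
eef_pos: [0.4768, 0.0373, 0.1146]
tcp_rot: [-0.0, 0.684, 0.729, -0.0]
force: [-0.8, 1.5, 8.5]
gripper_width: 0.049
grip_force: 45.0
```

```bash
python3 st.py
```

```text
t 8.825 cw yaw -93.67 F [-0.81  1.46  8.48] T [ 0.279  0.184 -0.008] w 0.049 45.002563521265984 pos [0.4768 0.0373 0.1146] q6 -0.1106 e6 0.231
```

move_arm(rows=[0, 0, 0, 1.5, 0, 0, 0, 2.5, 0, 0, 0, 2.5])

```text
clock: 9.2
eef_pos: [0.4768, 0.0373, 0.1146]
tcp_rot: [-0.0, 0.7, 0.714, -0.0]
force: [-0.6, 2.1, 8.3]
gripper_width: 0.049
grip_force: 45.0
```

```bash
python3 st.py
```

```text
t 9.2 cw yaw -91.17 F [-0.64  2.14  8.26] T [ 0.312  0.223 -0.046] w 0.049 45.00277452170849 pos [0.4768 0.0373 0.1146] q6 -0.067 e6 0.223
```

move_arm(rows=[0, 0, 0, 1.5, 0, 0, 0, 2.5, 0, 0, 0, 2.5])

```text
clock: 9.57
eef_pos: [0.4767, 0.0373, 0.1146]
tcp_rot: [-0.0, 0.715, 0.699, -0.0]
force: [-1.8, 2.0, 9.0]
gripper_width: 0.0492
grip_force: 45.0
```

```bash
python3 st.py
```

```text
t 9.575 cw yaw -88.66 F [-1.83  2.    9.  ] T [ 0.332  0.222 -0.074] w 0.0492 45.00273495912552 pos [0.4767 0.0373 0.1146] q6 -0.0234 e6 0.225
```

move_arm(rows=[0, 0, 0, 1.5, 0, 0, 0, 2.5, 0, 0, 0, 2.5])

```text
clock: 9.95
eef_pos: [0.4767, 0.0373, 0.1146]
tcp_rot: [-0.0, 0.73, 0.683, -0.0]
force: [-1.8, 2.9, 7.6]
gripper_width: 0.0491
grip_force: 45.0
```

```bash
python3 st.py
```

```text
t 9.95 cw yaw -86.17 F [-1.78  2.86  7.57] T [0.358 0.262 0.14 ] w 0.0491 45.002763122320175 pos [0.4767 0.0373 0.1146] q6 0.0202 e6 0.389
```

move_arm(rows=[0, 0, 0, 1.5, 0, 0, 0, 2.5, 0, 0, 0, 2.5])

```text
clock: 10.32
eef_pos: [0.4766, 0.0373, 0.1146]
tcp_rot: [-0.0, 0.745, 0.667, -0.0]
force: [-0.7, 1.7, 9.4]
gripper_width: 0.0489
grip_force: 45.0
```

```bash
python3 st.py
```

```text
t 10.325 cw yaw -83.67 F [-0.66  1.72  9.38] T [0.328 0.404 0.035] w 0.0489 45.002739652991295 pos [0.4766 0.0373 0.1146] q6 0.0638 e6 0.317
```

Torque peaks repeat 20° apart (-106, -86), so click rests lie near -108, -88 and -68, and touch can only come near one of those. I'll move to just before the next candidate.

move_arm(rows=[0, 0, 0, 3, 0, 0, 0, 6, 0, 0, 0, 9, 0, 0, 0, 12, 0, 0, 0, 12])

```text
clock: 10.95
eef_pos: [0.4764, 0.0373, 0.1145]
tcp_rot: [-0.0, 0.811, 0.585, -0.0]
force: [-2.4, 0.9, 9.8]
gripper_width: 0.0495
grip_force: 45.0
```

```bash
python3 st.py
```

```text
t 10.95 cw yaw -71.63 F [-2.37  0.9   9.81] T [ 0.354  0.547 -0.118] w 0.0495 45.003445744514465 pos [0.4764 0.0373 0.1145] q6 0.274 e6 0.654
```

move_arm(rows=[0, 0, 0, 1.5, 0, 0, 0, 2.5, 0, 0, 0, 2.5])

```text
clock: 11.32
eef_pos: [0.4764, 0.0373, 0.1146]
tcp_rot: [-0.0, 0.823, 0.568, -0.0]
force: [-2.9, 1.2, 10.3]
gripper_width: 0.0489
grip_force: 45.0
```

```bash
python3 st.py
```

```text
t 11.325 cw yaw -69.16 F [-2.85  1.17 10.31] T [ 0.371  0.601 -0.024] w 0.0489 45.00311337411404 pos [0.4764 0.0373 0.1146] q6 0.317 e6 0.224
```

move_arm(rows=[0, 0, 0, 1.5, 0, 0, 0, 2.5, 0, 0, 0, 2.5])

```text
clock: 11.7
eef_pos: [0.4763, 0.0374, 0.1145]
tcp_rot: [-0.0, 0.835, 0.55, -0.0]
force: [-4.3, 3.9, 10.8]
gripper_width: 0.0493
grip_force: 45.0
```

```bash
python3 st.py
```

```text
t 11.7 cw yaw -66.67 F [-4.28  3.85 10.76] T [0.462 0.59  0.079] w 0.0493 45.003208592534065 pos [0.4763 0.0374 0.1145] q6 0.3606 e6 0.34
```

move_arm(rows=[0, 0, 0, 1, 0, 0, 0, 2, 0, 0, 0, 2])

```text
clock: 12.08
eef_pos: [0.4763, 0.0374, 0.1146]
tcp_rot: [-0.0, 0.845, 0.535, -0.0]
force: [-3.8, 2.9, 10.4]
gripper_width: 0.0493
grip_force: 45.0
```

```bash
python3 st.py
```

```text
t 12.075 cw yaw -64.67 F [-3.75  2.85 10.45] T [0.555 0.608 0.143] w 0.0493 45.00333867967129 pos [0.4763 0.0374 0.1146] q6 0.3954 e6 0.376
```

move_arm(rows=[0, 0, 0, 1, 0, 0, 0, 1.5, 0, 0, 0, 1.5])

```text
clock: 12.45
eef_pos: [0.4763, 0.0375, 0.1145]
tcp_rot: [-0.0, 0.852, 0.524, -0.0]
force: [-3.4, 3.7, 11.1]
gripper_width: 0.049
grip_force: 45.0
```

```bash
python3 st.py
```

```text
t 12.45 cw yaw -63.19 F [-3.42  3.66 11.05] T [0.554 0.593 0.265] w 0.049 45.00310242176056 pos [0.4763 0.0375 0.1145] q6 0.4214 e6 0.439
```

move_arm(rows=[0, 0, 0, 0.5, 0, 0, 0, 1, 0, 0, 0, 1, 0, 0, 0, 1])

```text
clock: 12.95
eef_pos: [0.4763, 0.0375, 0.1145]
tcp_rot: [-0.0, 0.856, 0.517, -0.0]
force: [-2.8, 5.0, 10.1]
gripper_width: 0.0492
grip_force: 45.0
```

```bash
python3 st.py
```

```text
t 12.95 cw yaw -62.2 F [-2.82  5.03 10.14] T [0.639 0.634 0.38 ] w 0.0492 45.002898797392845 pos [0.4763 0.0375 0.1145] q6 0.4387 e6 0.357
```

move_arm(rows=[0, 0, 0, 0.5, 0, 0, 0, 1, 0, 0, 0, 1, 0, 0, 0, 1])

```text
clock: 13.45
eef_pos: [0.4763, 0.0375, 0.1146]
tcp_rot: [-0.0, 0.861, 0.509, -0.0]
force: [-3.6, 3.2, 10.1]
gripper_width: 0.0487
grip_force: 45.0
```

```bash
python3 st.py
```

```text
t 13.45 cw yaw -61.21 F [-3.62  3.24 10.08] T [0.639 0.65  0.452] w 0.0487 45.003158524632454 pos [0.4763 0.0375 0.1146] q6 0.456 e6 0.448
```

move_arm(rows=[0, 0, 0, 0.5, 0, 0, 0, 0.7, 0, 0, 0, 0.7, 0, 0, 0, 0.7])

```text
clock: 13.95
eef_pos: [0.4763, 0.0375, 0.1146]
tcp_rot: [-0.0, 0.864, 0.504, -0.0]
force: [-3.2, 3.7, 10.8]
gripper_width: 0.0489
grip_force: 45.0
```

```bash
python3 st.py
```

```text
t 13.95 cw yaw -60.51 F [-3.19  3.72 10.8 ] T [0.703 0.642 0.502] w 0.0489 45.00296875834465 pos [0.4763 0.0375 0.1146] q6 0.4682 e6 0.521
```

```bash
python3 - <<'E'
import numpy as np
from scipy.optimize import least_squares
D=np.array([-124.65,-.067,-121.66,-.062,-118.65,.003,-115.65,-.077,-112.65,-.038,-110.66,-.009,-108.66,-.048,-106.17,.122,-103.66,-.001,-101.16,.047,-98.66,.022,-96.17,-.031,-93.67,-.008,-91.17,-.046,-88.66,-.074,-86.17,.14,-83.67,.035,-71.63,-.118,-69.16,-.024,-66.67,.079,-64.67,.143,-63.19,.265,-62.2,.38,-61.21,.452,-60.51,.502]).reshape(-1,2)
g=np.radians(D[:,0]);T=D[:,1]
def f(p):
    b,A,t,k=p;ph=g-(T-b)/k
    return b+A*np.sin(18*(ph-t))+10*np.maximum(ph-t,0)-T
for t0 in(-69,-67,-65,-63):
    s=least_squares(f,[0,.06,np.radians(t0),20],bounds=([-.2,.03,-2,5],[.2,.09,0,200]),loss="soft_l1",f_scale=.04)
    print(s.cost,s.x[0],s.x[1],np.degrees(s.x[2]),s.x[3],"burr",s.x@[0,0,0,0]+g[-1]-(T[-1]-s.x[0])/s.x[3]-s.x[2])
E
```

```text
0.06896891281575546 0.020406166264494027 0.08999999999999998 -48.48655018674927 21.275977510830714 burr -0.23248435459658334
0.02212384511636014 -0.011292577892281063 0.030000000000000002 -66.42205980678911 9.797237747972256 burr 0.050793348327009324
0.02212384511636015 -0.011292578986422191 0.030000000000000002 -66.4220596535792 9.797238547734338 burr 0.05079334981810857
0.02212384511636017 -0.011292578519353785 0.030000000000002445 -66.42205975425605 9.797238038373772 burr 0.05079334889907616
```

Fit: touch at about -66.4° tool yaw, burr dragged about 0.05 rad, so well bitten and not forced. Now back 60° from touch, to about -126.4°.

move_arm(rows=[0, 0, 0, -4, 0, 0, 0, -10, 0, 0, 0, -16, 0, 0, 0, -22, 0, 0, 0, -28, 0, 0, 0, -34, 0, 0, 0, -40, 0, 0, 0, -46])

```text
clock: 14.95
eef_pos: [0.477, 0.0373, 0.1146]
tcp_rot: [0.0, 0.597, 0.802, 0.0]
force: [0.5, 2.9, 7.0]
gripper_width: 0.049
grip_force: 45.0
```

move_arm(rows=[0, 0, 0, -6, 0, 0, 0, -12, 0, 0, 0, -17, 0, 0, 0, -20, 0, 0, 0, -20, 0, 0, 0, -20])

```text
clock: 15.7
eef_pos: [0.4773, 0.0375, 0.1146]
tcp_rot: [0.0, 0.45, 0.893, 0.0]
force: [2.8, 5.3, 6.1]
gripper_width: 0.0493
grip_force: 45.0
```

```bash
python3 st.py
```

```text
t 15.7 cw yaw -126.48 F [2.82 5.3  6.08] T [ 0.835 -0.306  0.11 ] w 0.0493 45.00158451497555 pos [0.4773 0.0375 0.1146] q6 -0.6835 e6 0.094
```

move_arm(rows=[0, 0, 0, 0, 0, 0, 0, 0, 0, 0, 0, 0, 0, 0, 0, 0, 0, 0, 0, 0, 0, 0, 0, 0], fingers=-1)

```text
clock: 16.45
eef_pos: [0.4769, 0.0374, 0.1144]
tcp_rot: [-0.0, 0.45, 0.893, -0.0]
force: [0.8, 0.0, -0.7]
gripper_width: 0.0912
grip_force: 0.0
```

move_arm(rows=[0, 0, -0.01, 0, 0, 0, -0.04, 0, 0, 0, -0.08, 0, 0, 0, -0.12, 0, 0, 0, -0.15, 0, 0, 0, -0.15, 0, 0, 0, -0.15, 0])

```text
clock: 17.32
eef_pos: [0.4766, 0.0374, 0.2643]
tcp_rot: [-0.0, 0.45, 0.893, -0.0]
force: [-0.1, 0.2, -0.5]
gripper_width: 0.0912
grip_force: 0.0
```

```bash
python3 st.py; python3 - <<'E'
from plant import r
from h import *
c=r.camera_params("wrist");p,d=r.read_camera("wrist")
A=np.array([.4768,.0375,.09]);u=proj(c,[A])[0].astype(int);print(u)
W=50
x0,y0=u[0]-W,u[1]-W;cv2.imwrite("pics/w3.png",cv2.resize(p[y0:y0+2*W,x0:x0+2*W],None,fx=6,fy=6,interpolation=cv2.INTER_CUBIC))
v,uu=np.mgrid[y0-20:y0+2*W+20,x0-20:x0+2*W+20];uv=np.c_[uu.ravel(),v.ravel()].astype(float);dd=d[y0-20:y0+2*W+20,x0-20:x0+2*W+20].ravel()
K=np.array([[c["fx"],0,c["cx"]],[0,c["fy"],c["cy"]],[0,0,1]]);E=c["extrinsics"]
n=cv2.undistortPoints(uv.reshape(-1,1,2),K,c["dist_coeffs"]).reshape(-1,2)
P=(np.c_[n,np.ones(len(n))]*dd[:,None])@E[:3,:3].T+E[:3,3]
R=P[:,:2]-A[:2];rr=np.hypot(*R.T);cw=np.degrees(-np.arctan2(R[:,1],R[:,0]))
m=(P[:,2]>.0865)&(P[:,2]<.1)&(rr>.0345)&(rr<.0435)
h=np.histogram(cw[m],bins=np.arange(-180,181,5));print([(int(b),int(k)) for b,k in zip(h[1],h[0]) if k])
t=(P[:,2]>.128)&(P[:,2]<.137);print("flats",cv2.minAreaRect((P[t][:,:2]*1000).astype(np.float32)))
for l in(-180,):pass
np.save("cw.npy",np.c_[cw[m],rr[m],P[m][:,2]]);print(x0,y0)
E
```

```text
t 17.325 cw yaw -126.48 F [-0.13  0.22 -0.46] T [-0.056  0.022 -0.037] w 0.0912 0.0 pos [0.4766 0.0374 0.2643] q6 -0.6834 e6 0.0
[259 171]
[(-150, 2), (-145, 13), (-140, 2), (-45, 1), (135, 7), (140, 24), (145, 10)]
flats ((477.2059631347656, 36.974308013916016), (49.497703552246094, 50.43928527832031), 38.163909912109375)
209 121
```

View pics/w3.png

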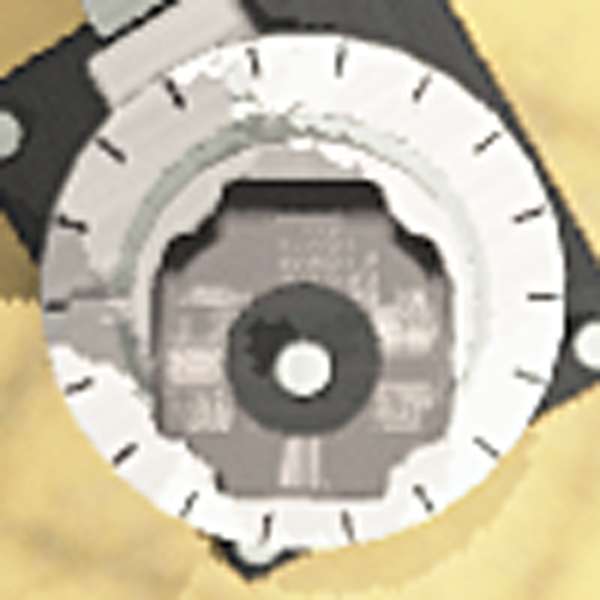

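The final view shows the flats square to the tool yaw and the ring free. The dial is clear and the pin is about 73° ahead of the tooth, matching 60° + 7.5° contact offset + about 3° of bite, with the bystanders untouched. Handing in.

```bash
python3 -c "
from plant import r
print(r.finish_job())"
```

```text
the job is handed in; nothing more can be done
None
```

I turned the mill's ring clockwise until the burrs bit (about 0.5 N m, estimated 0.05 rad of drag, below forcing), backed it off three clicks (60°), released it and handed the job in at about 17 s; the final wrist view agrees with three clicks to within a few degrees, and the job's verdict was not shown.

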